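Clamp a whetstone with a folding-crank stone clamp

TASK

Clamp the whetstone in its stone clamp: on the clamp that holds the stone (the other one is empty), lift the folded crank handle until it clicks upright, then use it to crank the handwheel clockwise, seen from above, as far as it goes, so that the jaw closes on the stone. Leave the crank standing upright and let go.

Things in the scene. Friction and masses are not known exactly. Their poses are not given: they have to be found in the camera images.
- clamp: Clamp holding the stone (an identical empty one stands beside it). Base 390x100 mm; flat handwheel 113 across, face 88 high; post at its centre with two cheeks (x -15..15, 17 apart, 130 high): the crank folded between them locks the wheel to 15 deg. Then jaw, bed, end stop. Origin: on the bench under the wheel's vertical axis; x from wheel to stone, -60..330 mm; z up. Heights are from the bench.
- crank (a joint): Folding crank: 12 mm rod, with a freely swivelling black ball knob (26 mm), 84 mm from the hinge. 0 = folded level along clamp +x, knob at x 42, 118 mm high, 17 mm of air below; 1.57 = upright, stop 1.60. Hinge 118 high, 42 mm from the wheel axis (at clamp x -42, parallel to y, while wheel = 0). A sprung ball resists from 0.7 (2-4 N at the knob), past 1.2 it snaps upright; latched above 1.35.
- wheel (a joint): Angle of its handwheel about the vertical axis under which the clamp's origin lies. 0 = parked, grows clockwise seen from above, stop at 1.65 rad (95 deg). The crank's hinge goes round with it. Needs about 3 N at the upright crank and stays where left. Moves the jaw 8 mm per rad to the stone, which it pushes against the end stop and grips near 1.65.
- stone: Whetstone, block 205 x 70 x 28 mm, ochre upper half on a grey-brown lower half, 0.75 kg, lying loose and lengthwise on the clamp's black rubber bed (24 mm above the bench) between aluminium jaw and grey end stop, with about 14 mm of play in all. The jaw pushes it home; it need not be handled. Origin: centre of its underside, x along its length.

How it is judged:
On the way, in this order (a step that is already met when the one before it is completed fails the run):
1. the crank handle is swung up and latched upright, the wheel still near its parked place (value of joint crank above 1.35 rad and value of joint wheel below 0.6 rad), for 0.2 s.
2. the wheel is cranked clockwise to its stop with the handle latched upright (value of joint wheel above 1.47 rad and value of joint crank above 1.2 rad), for 0.2 s.
At the end, for the whole second after the job is handed in: The wheel is within about 0.2 rad of its clockwise stop (above 1.45), the crank stands latched upright (above 1.35), and the stone lies flat and at rest in its bed, its centre 188 to 200 mm along the clamp from the wheel axis and within 20 mm of its centre line (value of joint wheel above 1.45 rad and value of joint crank above 1.35 rad and x of stone in the frame of clamp between 0.188 and 0.2 m and y of stone in the frame of clamp between -0.02 and 0.02 m and angle between stone's own z axis and vertical below 0.12 rad and linear speed of stone below 0.02 m/s and velocity of joint wheel below 0.1 rad/s); the robot touches nothing.
It also fails if it takes over 45 s, if anything falls off the work surface, if the arm or the gripper's body presses on something with over 40 N, if the wrist force passes 120 N, or if a joint passes its speed limit or range.

ROBOT

A 6-joint arm with a two-finger parallel gripper is mounted at the origin on the work surface. World frame = base frame: x ahead of the robot, y to its left, z up, the work surface at z = 0. Lengths are in m, angles in rad, forces in N, time in s.
With the tool pointing down it reaches from about 0.375 to 0.975 m from the base axis. Payload 3.8 kg.
Tool frame: the origin (TCP) lies midway between the tips of the shut fingers; the grasp point (between the pads) lies 19 mm behind it; z points along the fingers, y is the direction in which the jaws open and shut (so a half turn about z gives the same grasp; the last joint's range is limited). The gripper opens to 85 mm and grips with 20 to 120 N. Pads are 22 mm wide; open, the fingers measure 114 mm over their backs; the gripper's body (76 mm by 85 mm) begins 54 mm behind the grasp point. The pads swing forward as they close: fully open they stand 13 mm farther back than shut.
Start: joints at [-1.139, 0.264, 1.604, -0, 1.274, -0.037], TCP at [0.305, -0.602, 0.231] pointing down, gripper open.
Joint ranges: [-2.63, 2.63], [-0.94, 2.18], [0.31, 2.57], [-1.31, 4.45], [0, 2.66], [-2.55, 2.55]. Speed limits (rad/s): [2.57, 2.57, 3.14, 3.14, 3.14, 3.14].

INTERFACE

Orientations are given as a rotation vector (axis times angle).
In Python, from workcell import bot gives the robot as it stands.
- The arm moves only by the tool drive_tool, never from a script. Its argument "deltas" is a list of rows, each an object with "hand": the opening, from 0 (shut) to 1 (fully open); "offset": the shift along the world's x, y, z in cm, a list of three; "angular": the turn, a rotation vector about the world's x, y, z in degrees, a list of three. A call has 1 to 8 rows; each row is the pose to reach, as a shift and turn from the pose commanded when the call began; what a row does not reach only later rows make up. A row lasts 1/8 s, in which the tool goes at most 62.5 mm and 10.7 degrees, less where a joint would pass 70% of its speed; a pose out of reach is approached as far as the arm can. A call with a gripper value outside its range is refused whole. The fingers move at their own pace and stop on an object; "force" is the grip in N (left out, the last holds). Time passes only in rows, so rows that repeat a pose let the fingers close. It gives the time, the measured TCP pose, the force and the opening at its end, in the units of the state.
- bot.read_state(): the state, without advancing time (a new reading comes with each control period).
- bot.read_camera(name): name is "side" or "top"; returns a dict with "frame" (384x512x3 uint8, blue, green, red), "mtx" (3x3 intrinsics, pixels), "k1" (the pictures are not rectified: a ray, as slopes to the right and down, at radius r is drawn at 1 + k1 r^2 times it, then the intrinsics apply), "R" (3x3) and "t" (3): a world point X has camera coordinates R X + t. Camera axes: x right, y down, z forward; pixel columns grow to the right and rows downward; lengths in m; the calibration is good to about 2 mm. A picture is of the moment at which its call begins. There is no depth.
- bot.finish_job(): hands the job in, once; it reports no verdict.
The state is a dict: "time": time; "q": joint angles; "joint_vel": joint speeds; "joint_torque": joint torques, N m; "tool_pos": TCP position; "tcp_rot": TCP orientation; "wrist_force": force on the tool from outside, world axes, zero at the start; "torque": the same for the moment, N m; "width": opening from 0.0 (shut) to 1.0 (fully open).
Only numpy, scipy, OpenCV 4.12 (cv2) and the standard library are available. Lean on these libraries where they do the work, as an engineer would, in place of code of your own. Each camera call takes 0.05 s, during which the arm holds its last target. There are 200 camera calls.

## Working session

There is one attempt and no reset: what is moved stays moved. The work goes in short steps, Python scripts to look and compute and a tool call to move; the robot and the scene stay as the last step left them, time stands still between calls to the robot, and variables do not carry over. Pictures are saved under pics/ and viewed, about 8 in all and at most 12, crops included, and the job is handed in when it is done.

Besides the shell and the picture viewer there is one more tool, called after "Request:" as a command line: name --argument value ..., lists and objects as JSON in quotes. drive_tool: Moves the arm, as the interface text tells. Its arguments: {"type":"object","properties":{"deltas":{"type":"array"},"force":{"type":"number"}},"required":["deltas"]}

```bash
mkdir -p pics; cat > h.py <<'E'
import numpy as np, cv2
from workcell import bot
def shot(name,fn=None):
    c=bot.read_camera(name)
    if fn: cv2.imwrite('pics/'+fn,c['frame'])
    return c
def ray(c,u,v):
    K=c['mtx']; k=np.array([c['k1'],0,0,0,0],float)
    p=cv2.undistortPoints(np.array([[[u,v]]],float),np.array(K),k)[0,0]
    R=np.array(c['R']);t=np.array(c['t'])
    return -R.T@t, R.T@np.array([p[0],p[1],1])
def onz(c,u,v,z):
    o,d=ray(c,u,v); return o+d*(z-o[2])/d[2]
def proj(c,X):
    k=np.array([c['k1'],0,0,0,0],float)
    r,_=cv2.Rodrigues(np.array(c['R']))
    return cv2.projectPoints(np.array([X],float),r,np.array(c['t'],float),np.array(c['mtx']),k)[0][0,0]
E
python3 - <<'E'
from h import *
a=shot('top','t1.png');b=shot('side','s1.png')
for c in(a,b):print(-np.array(c['R']).T@c['t'],c['k1'],c['mtx'][0])
print(bot.read_state())
E
```

```text
[ 0.51637107 -0.01990431  1.00719223] -0.007394362568922902 [422.6104444   0.        256.168293 ]
[ 0.0618708  -0.4933279   0.51714285] -0.0186840149700321 [421.04150119   0.         258.60965835]
{'time': 0.1, 'q': array([-1.13893070e+00,  2.64723363e-01,  1.60526030e+00, -5.70560000e-06,
        1.27371779e+00, -3.69099636e-02]), 'joint_vel': array([-0.00120891, -0.00141377, -0.00220466, -0.00038218, -0.00187198,
       -0.00031558]), 'joint_torque': array([ 1.40525485e-04, -5.16705287e+01, -3.68589807e+01, -1.30314597e-04,
        6.25103785e-03, -2.44604286e-05]), 'tool_pos': array([ 0.30466788, -0.6015711 ,  0.2300435 ]), 'tcp_rot': array([-3.05368025e+00, -7.29149795e-01,  6.57868215e-04]), 'wrist_force': array([0.80658672, 0.70532641, 1.11080176]), 'torque': array([0.00569261, 0.01870755, 0.018757  ]), 'width': 0.9984662678180497}
```

View pics/t1.png

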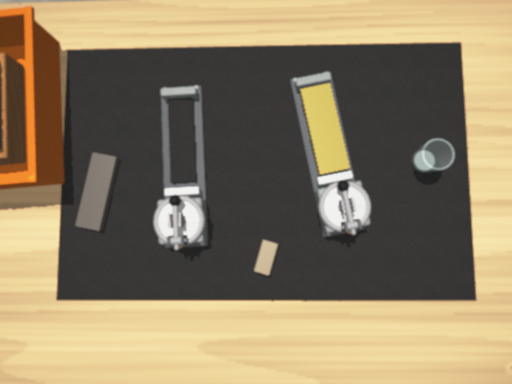

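View pics/s1.png

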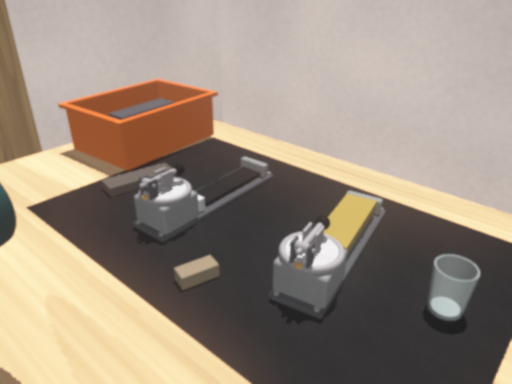

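The stone's clamp is the right one in the top view: wheel about (345,207), knob (343,186), yellow stone about (326,130). In the side view its knob is about (321,223).

```bash
python3 - <<'E'
from h import *
a=shot('top');b=shot('side')
for n,z,p in(('wheel',.088,(345,207)),('knob',.118,(343,186))):print(n,onz(a,*p,z))
f=a['frame'];hsv=cv2.cvtColor(f,cv2.COLOR_BGR2HSV)
m=cv2.inRange(hsv,(18,90,80),(35,255,255));m[:, :280]=0;m[:,370:]=0;m[:60]=0;m[200:]=0
cs,_=cv2.findContours(m,0,2);cn=max(cs,key=cv2.contourArea)
bx=cv2.boxPoints(cv2.minAreaRect(cn));P=np.array([onz(a,*p,.052)for p in bx]);print(P,P.mean(0))
L=P[1]-P[0];M=P[2]-P[1];L=L if np.linalg.norm(L)>np.linalg.norm(M) else M
L*=np.sign(L[0]);print('yaw',np.degrees(np.arctan2(L[1],L[0])),np.linalg.norm(L))
# bright wheel
w=cv2.inRange(hsv,(0,0,185),(180,40,255));w[:182]=0;w[240:]=0;w[:,:300]=0;w[:,380:]=0
cs,_=cv2.findContours(w,0,2);h=cv2.convexHull(np.vstack([c for c in cs if len(c)>3]))
print('wheelcirc',cv2.minEnclosingCircle(h));(u,v),r=cv2.minEnclosingCircle(h);print(onz(a,u,v,.088),onz(a,u+r,v,.088))
k=cv2.inRange(f,(0,0,0),(28,28,28))
for n,c,(x0,x1,y0,y1) in(('top',a,(333,353,177,195)),('side',b,(310,334,212,236))):
    s=c['frame'][y0:y1,x0:x1].max(2);ys,xs=np.where(s<32);print(n,xs.mean()+x0,ys.mean()+y0,len(xs))
A=cv2.resize(f[165:245,300:390],None,fx=6,fy=6,interpolation=2)
B=cv2.resize(b['frame'][195:315,260:360],None,fx=4.5,fy=4,interpolation=2)
B=cv2.resize(B,(400,480));A=cv2.resize(A,(400,480)) if 0 else A[:, :400]
cv2.imwrite('pics/c1.png',np.hstack([A,B]))
E
```

```text
wheel [ 0.56230518 -0.18214824  0.088     ]
knob [ 0.60496426 -0.1738451   0.118     ]
[[ 0.84005062 -0.08841637  0.052     ]
 [ 0.85637539 -0.16021813  0.052     ]
 [ 0.65206183 -0.20167712  0.052     ]
 [ 0.63605397 -0.13160257  0.052     ]] [ 0.74613545 -0.14547855  0.052     ]
yaw 11.470626034311943 0.2084775297751862
wheelcirc ((341.0, 201.5), 30.153871536254883)
[ 0.57426297 -0.17385268  0.088     ] [ 0.57383138 -0.23865703  0.088     ]
top nan nan 0
side nan nan 0<stdin>:16: RuntimeWarning: Mean of empty slice.
  ret = ret.dtype.type(ret / rcount)
```

View pics/c1.png

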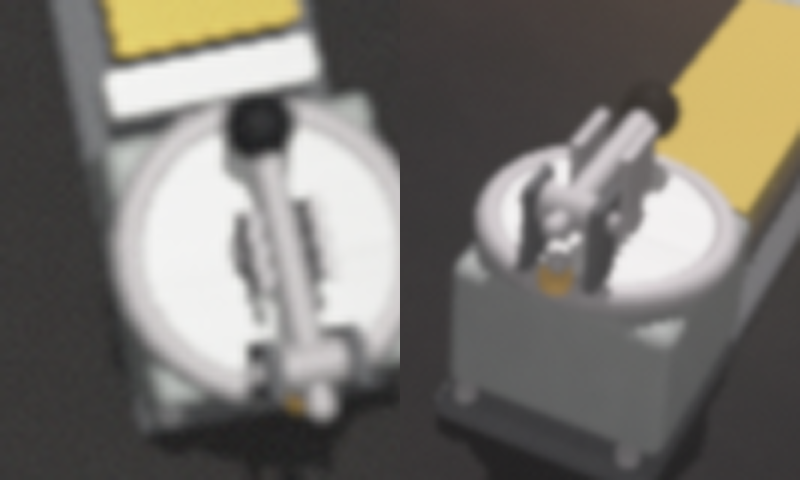

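The crop shows the knob at top (343.3,185.8) and side (322.5,222), with the rod lined up with the clamp axis (about 11.4°), so the wheel is parked. I'll grip the knob across clamp y and swing it without turning the tool.

Request:
drive_tool --deltas '[{"hand": 1, "offset": [3.5, 5, 2], "angular": [0, 0, -2]}, {"hand": 1, "offset": [7, 10, 2], "angular": [0, 0, -4]}, {"hand": 1, "offset": [10.5, 15, 2], "angular": [0, 0, -6]}, {"hand": 1, "offset": [14, 20, 2], "angular": [0, 0, -8]}, {"hand": 1, "offset": [17.5, 25, 2], "angular": [0, 0, -10]}, {"hand": 1, "offset": [21, 30, 2], "angular": [0, 0, -12]}, {"hand": 1, "offset": [24.5, 35, 2], "angular": [0, 0, -14]}, {"hand": 1, "offset": [24.5, 35, 2], "angular": [0, 0, -15.3]}]'

```text
time: 1.2
tool_pos: [0.5519, -0.2483, 0.251]
tcp_rot: [-3.124, -0.324, -0.001]
wrist_force: [0.3, 0.0, -0.8]
width: 1.001
```

```bash
python3 - <<'E'
from h import *
a=shot('top');b=shot('side','s2.png')
o1,d1=ray(a,343.3,185.8);o2,d2=ray(b,322.5,222)
A=np.array([d1,-d2]).T;s=np.linalg.lstsq(A,o2-o1,rcond=None)[0];print(o1+s[0]*d1,o2+s[1]*d2)
c,s_=np.cos(.2),np.sin(.2)
print(onz(a,343.3,185.8,.118)[:2], onz(b,322.5,222,.118)[:2])
st=bot.read_state();print(st['time'],st['tool_pos'],st['tcp_rot'],st['wrist_force'])
E
```

```text
[ 0.60519547 -0.17415951  0.11986275] [ 0.60495398 -0.1738467   0.1197842 ]
[ 0.60538193 -0.17448333] [ 0.6073925  -0.17241218]
1.3 [ 0.54998719 -0.25164732  0.25099461] [ 3.12507569e+00  3.19367652e-01 -1.43757102e-03] [-0.38085122 -0.93183735  0.53360856]
```

Request:
drive_tool --deltas '[{"hand": 1, "offset": [2.8, 3.9, 0]}, {"hand": 1, "offset": [5.5, 7.8, 0]}, {"hand": 1, "offset": [5.5, 7.8, -3]}, {"hand": 1, "offset": [5.5, 7.8, -6]}, {"hand": 1, "offset": [5.5, 7.8, -9]}, {"hand": 1, "offset": [5.5, 7.8, -9]}]'

```text
invalid input
```

```bash
python3 - <<'E'
from h import *
a=shot('top');b=shot('side')
st=bot.read_state();print(st['time'],st['tool_pos'],st['wrist_force'])
B=cv2.resize(b['frame'][140:320,230:410],(480,480),interpolation=2)
A=cv2.resize(a['frame'][140:250,290:400],(320,320),interpolation=2);A=cv2.copyMakeBorder(A,0,160,0,0,0)
cv2.imwrite('pics/c2.png',np.hstack([A,B]))
E
```

```text
1.4 [ 0.54928904 -0.25307742  0.25108422] [-0.78212666  0.00795961 -0.57435542]
```

View pics/c2.png

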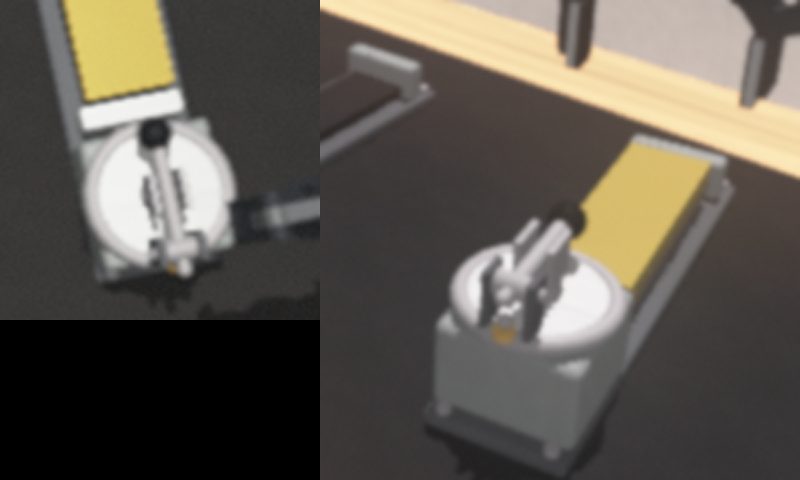

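That call was refused because the angular entries were missing, so the arm hasn't moved: the picture shows the gripper still off to the right and the knob untouched. I'll resend it with them.

Request:
drive_tool --deltas '[{"hand": 1, "offset": [2.8, 3.9, 0], "angular": [0, 0, 0]}, {"hand": 1, "offset": [5.5, 7.8, 0], "angular": [0, 0, 0]}, {"hand": 1, "offset": [5.5, 7.8, -3], "angular": [0, 0, 0]}, {"hand": 1, "offset": [5.5, 7.8, -6], "angular": [0, 0, 0]}, {"hand": 1, "offset": [5.5, 7.8, -9], "angular": [0, 0, 0]}, {"hand": 1, "offset": [5.5, 7.8, -9], "angular": [0, 0, 0]}]'

```text
time: 2.15
tool_pos: [0.6019, -0.1751, 0.158]
tcp_rot: [-3.123, -0.313, 0.01]
wrist_force: [-0.0, 0.2, 0.1]
width: 1.003
```

```bash
python3 - <<'E'
from h import *
a=shot('top');b=shot('side')
st=bot.read_state();print(st['time'],st['tool_pos'],st['tcp_rot'],st['wrist_force'])
B=cv2.resize(b['frame'][140:320,230:410],(480,480),interpolation=2)
A=cv2.resize(a['frame'][140:250,290:400],(320,320),interpolation=2);A=cv2.copyMakeBorder(A,0,160,0,0,0)
cv2.imwrite('pics/c3.png',np.hstack([A,B]))
E
```

```text
2.25 [ 0.60476178 -0.17555875  0.16182661] [3.12570057e+00 3.13671771e-01 1.85525846e-04] [1.26388783 0.04103188 1.76016177]
```

View pics/c3.png

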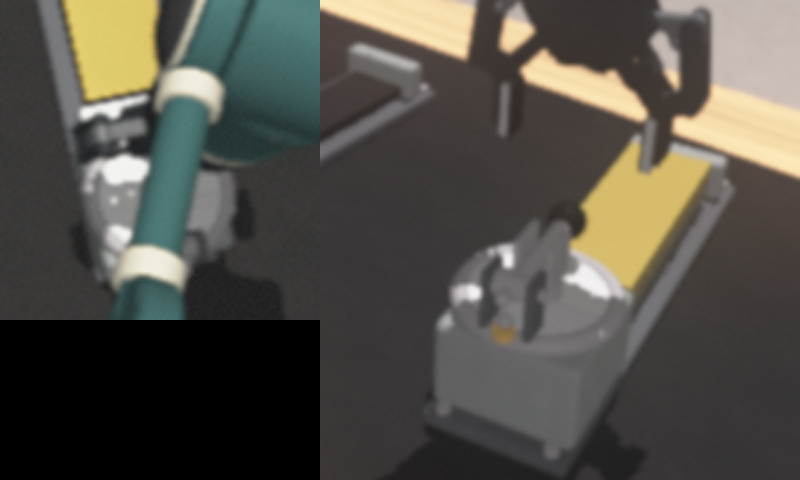

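The open fingers straddle the knob in the side crop: tips at about (505,130) and (650,165), knob at (568,220). Next I descend and close gently.

Request:
drive_tool --deltas '[{"hand": 1, "offset": [0, 0, -2.5], "angular": [0, 0, 0]}, {"hand": 1, "offset": [0, 0, -5], "angular": [0, 0, 0]}, {"hand": 1, "offset": [0, 0, -6.3], "angular": [0, 0, 0]}, {"hand": 0.6, "offset": [0, 0, -6.3], "angular": [0, 0, 0]}, {"hand": 0, "offset": [0, 0, -6.3], "angular": [0, 0, 0]}, {"hand": 0, "offset": [0, 0, -6.3], "angular": [0, 0, 0]}, {"hand": 0, "offset": [0, 0, -6.3], "angular": [0, 0, 0]}, {"hand": 0, "offset": [0, 0, -6.3], "angular": [0, 0, 0]}]' --force 30

```text
time: 3.25
tool_pos: [0.6058, -0.1743, 0.0995]
tcp_rot: [3.125, 0.316, 0.003]
wrist_force: [-1.0, 0.2, 5.0]
width: 0.28
```

Request:
drive_tool --deltas '[{"hand": 0, "offset": [0, 0, 0], "angular": [0, 0, 0]}, {"hand": 0, "offset": [0, 0, 0], "angular": [0, 0, 0]}]'

```text
time: 3.5
tool_pos: [0.6058, -0.1743, 0.0995]
tcp_rot: [3.125, 0.316, 0.003]
wrist_force: [-1.0, 0.3, 6.1]
width: 0.288
```

Request:
drive_tool --deltas '[{"hand": 0, "offset": [-0.1, 0, 1.25], "angular": [0, 0, 0]}, {"hand": 0, "offset": [-0.37, -0.07, 2.48], "angular": [0, 0, 0]}, {"hand": 0, "offset": [-0.82, -0.17, 3.65], "angular": [0, 0, 0]}, {"hand": 0, "offset": [-1.44, -0.29, 4.74], "angular": [0, 0, 0]}, {"hand": 0, "offset": [-1.44, -0.29, 4.74], "angular": [0, 0, 0]}]'

```text
time: 4.12
tool_pos: [0.5911, -0.1767, 0.1474]
tcp_rot: [-3.125, -0.316, -0.004]
wrist_force: [4.4, 3.3, 2.9]
width: 0.281
```

```bash
python3 - <<'E'
from h import *
b=shot('side')
cv2.imwrite('pics/c4.png',cv2.resize(b['frame'][140:320,230:410],(540,540),interpolation=2))
E
```

```text
(no output)
```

View pics/c4.png

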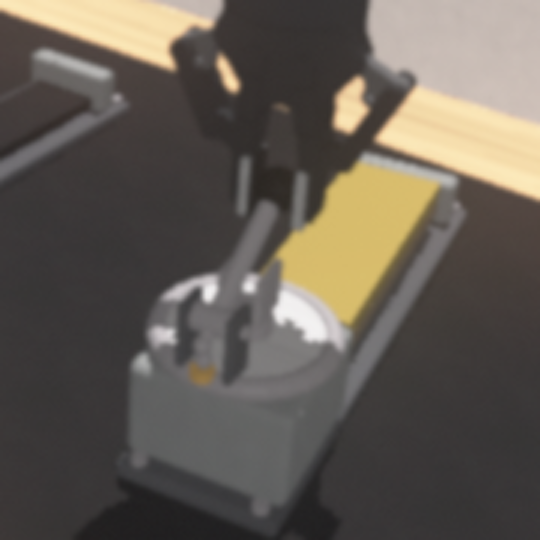

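The crank has lifted with the knob held between the pads at about (272,185). I'll carry on along the arc to upright.

Request:
drive_tool --deltas '[{"hand": 0, "offset": [-0.76, -0.16, 0.99], "angular": [0, 0, 0]}, {"hand": 0, "offset": [-1.68, -0.34, 1.84], "angular": [0, 0, 0]}, {"hand": 0, "offset": [-2.7, -0.55, 2.55], "angular": [0, 0, 0]}, {"hand": 0, "offset": [-3.81, -0.77, 3.09], "angular": [0, 0, 0]}, {"hand": 0, "offset": [-5.0, -1.01, 3.46], "angular": [0, 0, 0]}, {"hand": 0, "offset": [-6.2, -1.26, 3.64], "angular": [0, 0, 0]}, {"hand": 0, "offset": [-6.8, -1.38, 3.66], "angular": [0, 0, 0]}, {"hand": 0, "offset": [-6.8, -1.38, 3.66], "angular": [0, 0, 0]}]'

```text
time: 5.18
tool_pos: [0.5216, -0.189, 0.1837]
tcp_rot: [-3.122, -0.315, 0.001]
wrist_force: [-2.4, 7.6, 12.4]
width: 0.279
```

```bash
python3 - <<'E'
from h import *
b=shot('side')
st=bot.read_state();print(st['time'],st['tool_pos'],st['wrist_force'],st['width'])
cv2.imwrite('pics/c5.png',cv2.resize(b['frame'][120:320,210:410],(600,600),interpolation=2))
E
```

```text
5.225 [ 0.52173072 -0.18900481  0.18371491] [-2.69328967  7.76552063 11.2700024 ] 0.28013575257284284
```

View pics/c5.png

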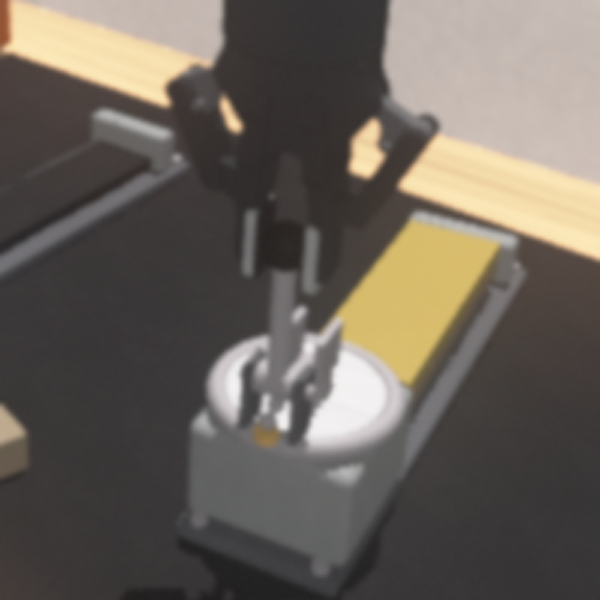

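The crank stands upright, knob at (287,245), with the wheel still parked. Now I crank clockwise around the 42 mm circle, toward clamp +y.

Request:
drive_tool --deltas '[{"hand": 0, "offset": [0, 0.1, 0.1], "angular": [0, 0, 0]}, {"hand": 0, "offset": [0, 0.1, 0.1], "angular": [0, 0, 0]}, {"hand": 0, "offset": [-0.08, 0.93, 0.1], "angular": [0, 0, 0]}, {"hand": 0, "offset": [0, 1.77, 0.1], "angular": [0, 0, 0]}, {"hand": 0, "offset": [0.25, 2.57, 0.1], "angular": [0, 0, 0]}, {"hand": 0, "offset": [0.65, 3.31, 0.1], "angular": [0, 0, 0]}, {"hand": 0, "offset": [1.19, 3.95, 0.1], "angular": [0, 0, 0]}, {"hand": 0, "offset": [1.19, 3.95, 0.1], "angular": [0, 0, 0]}]'

```text
time: 6.22
tool_pos: [0.5343, -0.1514, 0.1839]
tcp_rot: [3.125, 0.317, -0.001]
wrist_force: [-0.7, 0.4, 5.5]
width: 0.28
```

Request:
drive_tool --deltas '[{"hand": 0, "offset": [0.66, 0.52, 0], "angular": [0, 0, 0]}, {"hand": 0, "offset": [1.41, 0.9, 0], "angular": [0, 0, 0]}, {"hand": 0, "offset": [2.0, 1.1, 0], "angular": [0, 0, 0]}, {"hand": 0, "offset": [2.4, 1.15, 0], "angular": [0, 0, 0]}, {"hand": 0, "offset": [2.4, 1.15, 0], "angular": [0, 0, 0]}, {"hand": 0, "offset": [2.4, 1.15, 0], "angular": [0, 0, 0]}]'

```text
time: 6.98
tool_pos: [0.5579, -0.14, 0.1838]
tcp_rot: [3.125, 0.316, -0.002]
wrist_force: [-1.8, -0.9, 6.5]
width: 0.283
```

```bash
python3 - <<'E'
from h import *
b=shot('side')
st=bot.read_state();print(st['time'],st['tool_pos'],st['wrist_force'],st['width'])
cv2.imwrite('pics/c6.png',cv2.resize(b['frame'][120:320,210:410],(600,600),interpolation=2))
E
```

```text
7.025 [ 0.55786905 -0.14003784  0.183829  ] [-1.27603162 -0.21389236  7.2148287 ] 0.27725303367618914
```

View pics/c6.png

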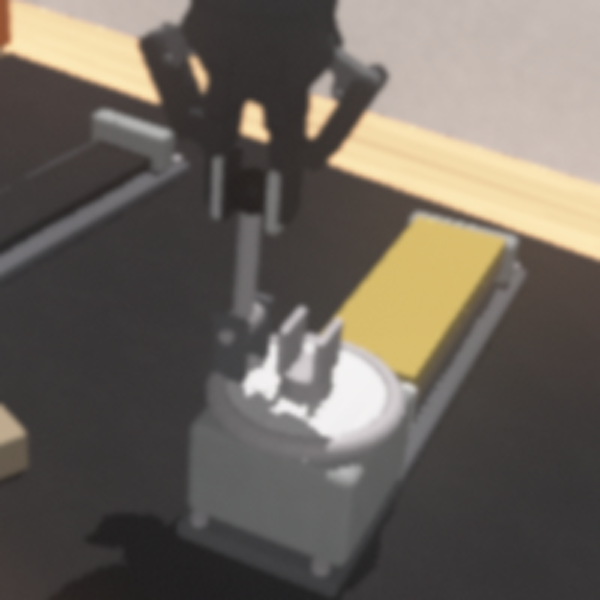

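The wheel has turned about 94° by the knob position, and the crank is still upright, knob at (245,190). I'll push on a few mm to confirm the stop.

Request:
drive_tool --deltas '[{"hand": 0, "offset": [0.2, 0, 0], "angular": [0, 0, 0]}, {"hand": 0, "offset": [0.4, 0, 0], "angular": [0, 0, 0]}, {"hand": 0, "offset": [0.6, 0, 0], "angular": [0, 0, 0]}, {"hand": 0, "offset": [0.6, 0, 0], "angular": [0, 0, 0]}, {"hand": 0, "offset": [0.6, 0, 0], "angular": [0, 0, 0]}]'

```text
time: 7.65
tool_pos: [0.5606, -0.1403, 0.1837]
tcp_rot: [-3.125, -0.317, 0.013]
wrist_force: [-10.5, -0.9, 12.5]
width: 0.282
```

The stop is reached: −10.5 N, and only 2.7 of the 6 mm were made. Now I ease off, release and lift.

Request:
drive_tool --deltas '[{"hand": 0, "offset": [-0.3, 0, 0], "angular": [0, 0, 0]}, {"hand": 0, "offset": [-0.3, 0, 0], "angular": [0, 0, 0]}, {"hand": 0.8, "offset": [-0.3, 0, 0], "angular": [0, 0, 0]}, {"hand": 0.8, "offset": [-0.3, 0, 0], "angular": [0, 0, 0]}, {"hand": 0.8, "offset": [-0.3, 0, 0], "angular": [0, 0, 0]}, {"hand": 0.8, "offset": [-0.3, 0, 0], "angular": [0, 0, 0]}, {"hand": 0.8, "offset": [-0.3, 0, 2], "angular": [0, 0, 0]}, {"hand": 0.8, "offset": [-0.3, 0, 4], "angular": [0, 0, 0]}]'

```text
time: 8.65
tool_pos: [0.5618, -0.14, 0.2251]
tcp_rot: [3.125, 0.316, 0.001]
wrist_force: [0.9, 0.8, -0.3]
width: 0.802
```

Request:
drive_tool --deltas '[{"hand": 0.8, "offset": [0, 0, 4], "angular": [0, 0, 0]}, {"hand": 0.8, "offset": [0, 0, 8], "angular": [0, 0, 0]}, {"hand": 0.8, "offset": [-3, -5, 8], "angular": [0, 0, 0]}, {"hand": 0.8, "offset": [-6, -10, 8], "angular": [0, 0, 0]}, {"hand": 0.8, "offset": [-9, -15, 8], "angular": [0, 0, 0]}, {"hand": 0.8, "offset": [-12, -20, 8], "angular": [0, 0, 0]}, {"hand": 0.8, "offset": [-14, -24, 8], "angular": [0, 0, 0]}, {"hand": 0.8, "offset": [-14, -24, 8], "angular": [0, 0, 0]}]'

```text
time: 9.65
tool_pos: [0.4202, -0.3828, 0.3055]
tcp_rot: [3.124, 0.309, 0.002]
wrist_force: [-0.4, 0.5, -0.1]
width: 0.801
```

```bash
python3 - <<'E'
from h import *
b=shot('side');a=shot('top')
st=bot.read_state();print(st['time'],st['tool_pos'],st['wrist_force'],st['width'])
hsv=cv2.cvtColor(a['frame'],cv2.COLOR_BGR2HSV)
m=cv2.inRange(hsv,(18,90,80),(35,255,255));m[:, :280]=0;m[:,370:]=0;m[:60]=0;m[200:]=0
cs,_=cv2.findContours(m,0,2);bx=cv2.boxPoints(cv2.minAreaRect(max(cs,key=cv2.contourArea)))
P=np.array([onz(a,*p,.052)for p in bx]).mean(0);d=P[:2]-[.5629,-.1806]
c,s=np.cos(np.radians(11.5)),np.sin(np.radians(11.5));print(P,'stone in clamp',c*d[0]+s*d[1],-s*d[0]+c*d[1])
B=cv2.resize(b['frame'][130:310,230:390],(400,450),interpolation=2)
A=cv2.resize(a['frame'][60:240,270:430],(400,450),interpolation=2)
cv2.imwrite('pics/c7.png',np.hstack([A,B]))
E
```

```text
9.75 [ 0.42163837 -0.38025787  0.30490393] [4.64408598e-01 2.73384822e-02 9.61115528e-05] 0.8017033868555049
[ 0.75471287 -0.14507318  0.052     ] stone in clamp 0.19504508161456668 -0.0034277282753303745
```

View pics/c7.png

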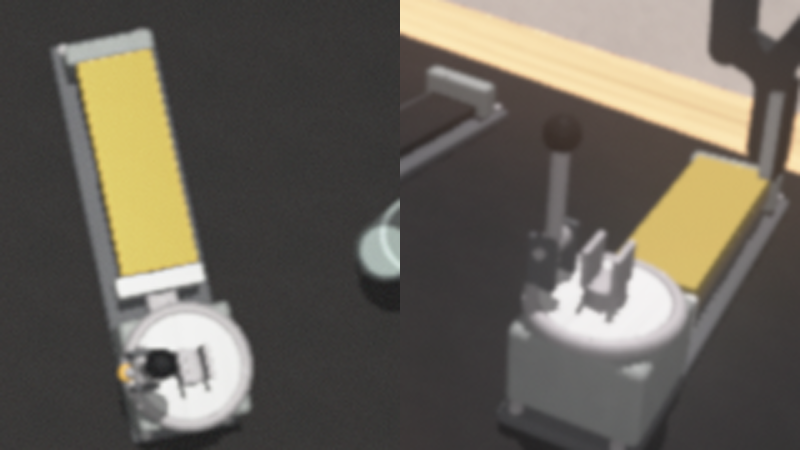

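The top crop shows the stone tight between the jaw (160,280) and the end stop (110,45). The side crop shows the crank upright, knob at (562,133), with the gripper clear. I'm handing in.

```bash
python3 -c "
from h import *
print(bot.finish_job())"
```

```text
the job is handed in; nothing more can be done
None
```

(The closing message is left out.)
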